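# Put the pinned lid on the manicure instrument tray

### The arm

A 7-joint arm with a two-finger parallel gripper is mounted at the origin on the work surface. World frame = base frame: x ahead of the robot, y to its left, z up, the work surface at z = 0. Lengths are in m, angles in rad, forces in N, time in s.
With the tool pointing down it reaches from about 0.425 to 0.925 m from the base axis. Payload 6.8 kg.
Tool frame: the origin (TCP) lies at the very end of the fingers, on their centre line; the grasp point (between the pads) lies bot.hold_point_z behind it (bot.hold_point_z is the distance from the TCP to the grasp point, in m); x points along the fingers, z is the direction in which the jaws open and shut, and the axes are right-handed (so a half turn about x gives the same grasp; the last joint's range is limited). The gripper opens to 85 mm and grips with 20 to 120 N. Pads are 22 mm wide; open, the fingers measure 114 mm over their backs; the gripper's body (76 mm by 85 mm) begins 54 mm behind the grasp point. The pads swing forward as they close: fully open they stand 13 mm farther back than shut.
Start: joints at [-1.425, 0.477, 0.022, 1.555, -0.011, 1.109, -0.083], TCP at [0.169, 0.653, 0.231] pointing down, gripper open.
Joint ranges: [-2.96, 2.96], [-0.34, 2.1], [-1.41, 1.46], [0.24, 2.44], [-1.37, 4.51], [0.17, 1.92], [-2.96, 2.96]. Speed limits (rad/s): [2.39, 2.39, 3.14, 3.14, 3.14, 3.14, 3.14].

### API

Orientations are given as a unit quaternion [w, x, y, z].
In Python, from station import bot gives the robot as it stands.
- The arm moves only by the tool drive_tool, never from a script. Its arguments are lists of equal length, an entry for each row: "slide": the shift along the world's x, y, z in mm, a list of three; "turn": the turn, a rotation vector about the world's x, y, z in rad, a list of three; "gripper": the opening, from 0 (shut) to 1 (fully open). A call has 1 to 10 rows; each row is the pose to reach, as a shift and turn from the pose measured when the call began; what a row does not reach only later rows make up. A row lasts 1/10 s, in which the tool goes at most 50 mm and 8.59 degrees, less where a joint would pass 70% of its speed; a pose out of reach is approached as far as the arm can. A call with a gripper value outside its range is refused whole. The fingers move at their own pace and stop on an object; "squeeze" is the grip in N (left out, the last holds). Time passes only in rows, so rows that repeat a pose let the fingers close. It gives the time, the measured TCP pose, the force and the opening at its end, in the units of the state.
- bot.get_obs(): the state, without advancing time (a new reading comes with each control period).
- bot.read_camera(name): name is "scene" or "top"; returns a dict with "color" (400x640x3 uint8, red, green, blue), "fovy" (degrees; the focal length in pixels is half the picture's height over the tangent of half this angle, whatever the lens; pixels are square), "cx", "cy" (the principal point, pixels), "dist_coeffs" ([k1, k2, p1, p2, k3] as OpenCV has them; the pictures are not rectified), "R" (3x3) and "t" (3): a world point X has camera coordinates R X + t. Camera axes: x right, y down, z forward; pixel columns grow to the right and rows downward; lengths in m; the calibration is good to about 2 mm. A picture is of the moment at which its call begins. There is no depth.
- bot.hand_in(): hands the job in, once; it reports no verdict.
The state is a dict: "t": time; "q": joint angles; "joint_vel": joint speeds; "joint_torque": joint torques, N m; "eef_pos": TCP position; "tool_rot": TCP orientation; "contact_force": force on the tool from outside, world axes, zero at the start; "torque": the same for the moment, N m; "gripper_width": opening from 0.0 (shut) to 1.0 (fully open).
Only numpy, scipy, OpenCV 4.12 (cv2) and the standard library are available. Lean on these libraries where they do the work, as an engineer would, in place of code of your own. Each camera call takes 0.05 s, during which the arm holds its last target.

### The job

Close the steel instrument tray: pick up the lid that fits it, the longer of the two aluminium lids, and lower it over the tray's two dowel pins so that a pin comes up through each hole and the lid lies flush on the rim. Keep hold of the lid until it is down, do not drop it, then let go. Leave the shorter lid where it lies.

Things in the scene. Friction and masses are not known exactly. Their poses are not given: they have to be found in the camera images.
- tray: Steel instrument tray, fixed to the table, 236 (x) by 116 (y) by 40 mm high, manicure tools in its well. Two upright dowel pins stand on its rim at x = +85 and -85 mm, y = 0: 14 mm diameter, straight for 9 mm above the rim, then tapering to 5 mm at the tip, 66 mm above the table. Origin: centre of its underside, on the table; z up.
- lid: The lid that fits: aluminium plate 230 (x) by 110 (y) by 6 mm, 0.3 to 0.55 kg, handle up. Two 26 mm through holes at x = +85 and -85 mm, y = 0. In the middle a solid black bar handle to grip, 60 mm along x, 16 mm thick along y, from 6 to 46 mm above the underside. Origin: centre of underside; z up. Fits either way round; seated, its origin is 40 mm above the tray's.
- short_lid: The wrong lid, to be left alone: same plate and handle but only 150 mm long (x) by 110 mm (y), with 26 mm holes at x = +50 and -50 mm. Loose on the table. Origin: centre of its underside; z up. (Loose polish bottles 78 mm tall stand between the tray and the lids: carry the lid above them.)

How it is judged:
By the outcome, as a careful person would: the job done as asked, in the order asked, and still so for the second after the job is handed in, with the robot touching nothing.
It also fails if it takes over 42 s, if anything falls off the work surface, if the arm or the gripper's body presses on something with over 40 N, if the wrist force passes 120 N, or if a joint passes its speed limit or range.

## Working session

There is one attempt and no reset: what is moved stays moved. The work goes in short steps, Python scripts to look and compute and a tool call to move; the robot and the scene stay as the last step left them, time stands still between calls to the robot, and variables do not carry over. Pictures are saved under pics/ and viewed, and the job is handed in when it is done.

Besides the shell and the picture viewer there is one more tool, called after "Call:" as name(argument=value, ...) on one line, values as JSON. drive_tool: Moves the arm, as the interface text tells. Its arguments: {"type":"object","properties":{"slide":{"type":"array"},"turn":{"type":"array"},"gripper":{"type":"array"},"squeeze":{"type":"number"}},"required":["slide","turn","gripper"]}

```bash
mkdir -p pics; ls
python3 - <<'E'
from station import bot
import cv2,numpy as np
o=bot.get_obs()
print({k:np.round(v,4).tolist() for k,v in o.items()}, bot.hold_point_z)
for n in("scene","top"):
    c=bot.read_camera(n)
    cv2.imwrite(f"pics/{n}0.png",c["color"][:,:,::-1])
    print(n,c["fovy"],c["cx"],c["cy"],c["dist_coeffs"],np.round(c["R"],4).tolist(),c["t"], -np.array(c["R"]).T@c["t"])
E
```

```text
pics
{'t': 0.0, 'q': [-1.4251, 0.4778, 0.0223, 1.5564, -0.0115, 1.1093, -0.0831], 'joint_vel': [-0.0013, -0.0011, 0.0017, -0.0006, -0.0007, -0.0007, -0.0007], 'joint_torque': [-0.0002, -59.6436, 1.6074, -28.1198, 0.0124, 0.0091, -0.0], 'eef_pos': [0.1693, 0.6528, 0.2303], 'tool_rot': [0.5588, -0.4331, 0.5597, 0.4323], 'contact_force': [0.8828, -0.6066, 1.0742], 'torque': [-0.0012, 0.0107, -0.0132], 'gripper_width': 0.9992} 0.0187
scene 57.43520424165123 318.82899256023916 204.14400484524614 [0.01790103 0.         0.         0.         0.        ] [[-0.8739, 0.486, -0.0077], [0.419, 0.7452, -0.5188], [-0.2464, -0.4566, -0.8549]] [ 0.46518612 -0.19529916  1.03398923] [0.74310368 0.39158452 0.78621378]
top 55.618043109917174 320.92110288125485 196.45071311025242 [-0.05184358  0.          0.          0.          0.        ] [[0.1491, -0.9888, 0.0023], [-0.9682, -0.1465, -0.203], [0.2011, 0.0281, -0.9792]] [-0.06592431  0.52474097  0.66879948] [ 0.38337971 -0.00709709  0.76155201]
```

View pics/scene0.png

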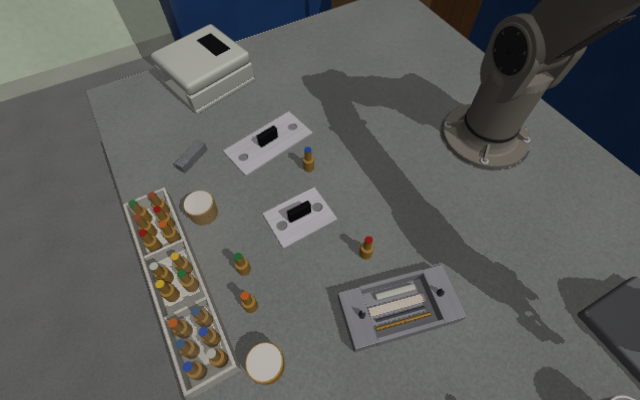

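View pics/top0.png

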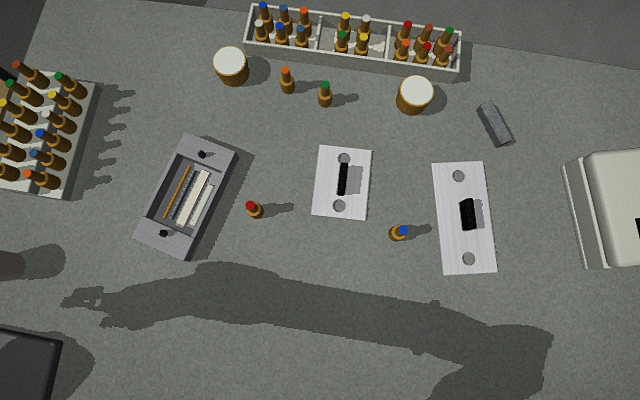

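The top picture shows the tray at about (185,197) with pins near (203,154) and (164,233). The long lid is at (465,218) with holes near (458,176) and (469,259), and the short lid is at (342,182). I'll enlarge these areas to read the points more exactly.

```bash
cat > h.py <<'E'
import cv2,numpy as np
from station import bot
def K(c):
    h=c["color"].shape[0]; f=h/2/np.tan(np.radians(c["fovy"])/2)
    return np.array([[f,0,c["cx"]],[0,f,c["cy"]],[0,0,1.]])
def back(c,uv,z):
    n=cv2.undistortPoints(np.array(uv,float).reshape(-1,1,2),K(c),np.array(c["dist_coeffs"],float))[:,0]
    R=np.array(c["R"]);C=-R.T@np.array(c["t"]); d=np.c_[n,np.ones(len(n))]@R
    z=np.broadcast_to(z,len(n)); return C+d*((z-C[2])/d[:,2])[:,None]
def proj(c,X):
    return cv2.projectPoints(np.array(X,float).reshape(-1,1,3),cv2.Rodrigues(np.array(c["R"]))[0],np.array(c["t"],float),K(c),np.array(c["dist_coeffs"],float))[0][:,0]
def crop(im,x,y,w,h,s,fn):
    a=cv2.resize(im[y:y+h,x:x+w,::-1],None,fx=s,fy=s,interpolation=cv2.INTER_CUBIC)
    for i in range(0,w,10):
        cv2.line(a,(i*s,0),(i*s,8 if i%50 else 20),(0,255,255),1)
        if i%20==0: cv2.putText(a,str(x+i),(i*s,30),0,.4,(0,255,255),1)
    for i in range(0,h,10):
        cv2.line(a,(0,i*s),(8,i*s),(0,255,255),1)
        if i%20==0: cv2.putText(a,str(y+i),(10,i*s+4),0,.4,(0,255,255),1)
    cv2.imwrite(fn,a)
E
python3 - <<'E'
from h import *
im=cv2.imread("pics/top0.png")[:,:,::-1]
crop(im,420,150,90,130,4,"pics/t_lid.png")
crop(im,125,125,120,145,4,"pics/t_tray.png")
im=cv2.imread("pics/scene0.png")[:,:,::-1]
crop(im,215,105,110,75,6,"pics/s_lid.png")
crop(im,330,255,145,100,5,"pics/s_tray.png")
E
```

```text
(no output)
```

View pics/t_lid.png

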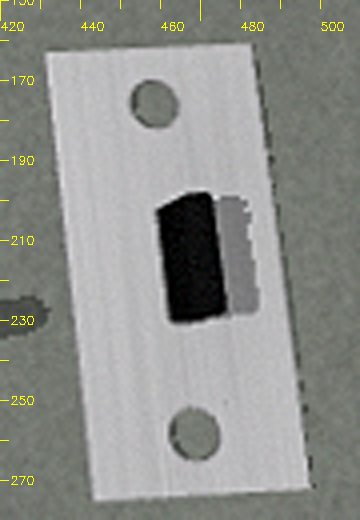

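View pics/t_tray.png

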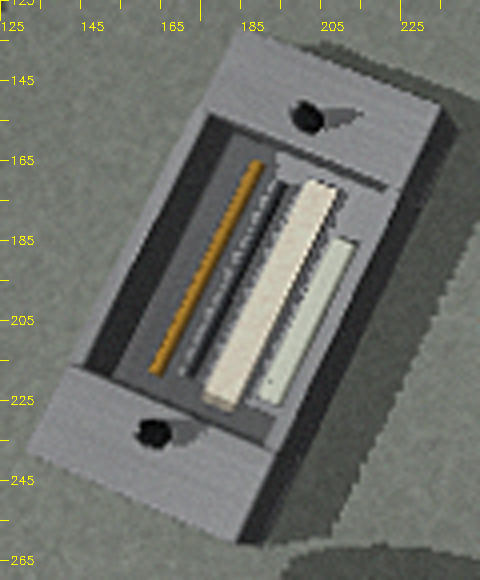

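View pics/s_lid.png

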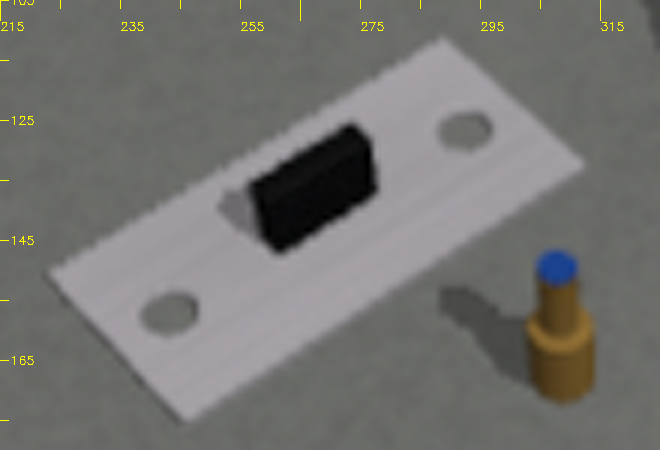

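View pics/s_tray.png

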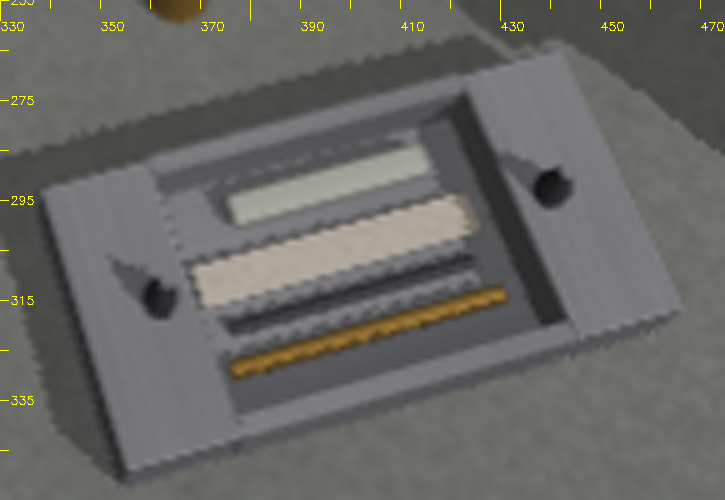

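```bash
cat > fit.py <<'E'
from h import *
from scipy.optimize import least_squares
ct=bot.read_camera("top");cs=bot.read_camera("scene")
def pts(o,s,l): return (np.array(l,float)+.5)/s-.5+np.array(o)
def rect(p,L,W,z):
    x,y,a=p; q=np.array([[1,1],[1,-1],[-1,-1],[-1,1]])*[L/2,W/2]
    c,s=np.cos(a),np.sin(a); return np.c_[q@np.array([[c,s],[-s,c]])+[x,y],np.full(4,z)]
def fit(name,L,W,z,T,S):
    for tag,obs in(("top",[(ct,T)]),("scene",[(cs,S)]),("both",[(ct,T),(cs,S)])):
        c0,u0=obs[0]; b=back(c0,u0,z)
        m=b.mean(0); d=b[1]-b[0]; 
        e=[np.linalg.norm(b[(i+1)%4]-b[i])for i in range(4)]
        k=0 if e[0]>e[1] else 1; d=b[k+1]-b[k]; a0=np.arctan2(d[1],d[0])
        def res(p):
            r=[]
            for c,u in obs:
                q=proj(c,rect(p,L,W,z)); D=np.linalg.norm(u[:,None]-q[None],axis=2); j=D.argmin(1); r.append((q[j]-u).ravel())
            return np.concatenate(r)
        f=least_squares(res,[m[0],m[1],a0])
        print(name,tag,"edges mm",np.round(np.array(e)*1e3,1),"pose",np.round(f.x[:2]*1e3,1),"yaw",round(f.x[2],4),"res px",np.round(f.fun,1).tolist())
    return f.x
LT=pts((420,150),4,[(46,54),(251,43),(311,487),(92,500)])
LS=pts((215,105),6,[(443,36),(586,161),(186,422),(50,270)])
TT=pts((125,125),4,[(238,32),(442,104),(238,544),(26,452)])
TS=pts((330,255),5,[(42,190),(568,52),(682,308),(122,470)])
l=fit("lid",.23,.11,.006,LT,LS)
t=fit("tray",.236,.116,.04,TT,TS)
print("lid holes top",back(ct,pts((420,150),4,[(155,104),(195,433)]),.006)*1e3)
print("lid holes scene",back(cs,pts((215,105),6,[(466,131),(170,313)]),.006)*1e3)
print("pins top",back(ct,pts((125,125),4,[(308,117),(154,433)]),.053)*1e3)
print("pins scene",back(cs,pts((330,255),5,[(552,187),(160,298)]),.053)*1e3)
for n,p in(("hole",l),("pin",t)): print(n,[np.round(1e3*(p[:2]+s*.085*np.array([np.cos(p[2]),np.sin(p[2])])),1) for s in(1,-1)])
E
python3 fit.py
```

```text
lid top edges mm [109.5 229.3 110.6 228.2] pose [ 542.2 -277.7] yaw -2.9456 res px [-0.3, -0.6, 0.1, 0.0, -0.0, 0.4, 0.2, 0.2]
lid scene edges mm [108.9 230.4 111.7 228. ] pose [ 540.4 -276. ] yaw 0.2007 res px [0.1, -0.2, 0.2, 0.1, -0.0, -0.3, -0.2, 0.4]
lid both edges mm [109.5 229.3 110.6 228.2] pose [ 541.5 -277.1] yaw -2.9439 res px [-0.6, -0.3, -0.3, 0.3, -0.2, 0.6, 0.0, 0.6, -0.3, -0.3, -0.3, 0.1, -0.7, -0.5, -0.8, 0.2]
tray top edges mm [112.9 234.4 114.9 230.6] pose [496.9 279.7] yaw 2.91 res px [-0.1, -2.0, 0.5, 0.1, 0.1, 0.9, -0.5, 0.8]
tray scene edges mm [236.7 111.8 235.2 113. ] pose [498.1 283.9] yaw 2.8917 res px [-0.6, -0.9, -1.0, -0.7, 1.1, 1.0, 0.3, 0.4]
tray both edges mm [112.9 234.4 114.9 230.6] pose [497.4 281.9] yaw 2.9012 res px [-0.5, -2.4, -0.2, 0.1, -1.5, 0.5, -1.8, -0.1, -0.9, -1.3, -1.8, -2.0, 0.7, -0.7, 0.5, -0.3]
lid holes top [[ 624.83851785 -260.87492386    6.        ]
 [ 459.04704746 -293.97662916    6.        ]]
lid holes scene [[ 457.92565999 -290.61329199    6.        ]
 [ 624.81873975 -257.82158909    6.        ]]
pins top [[578.28723321 257.61530317  53.        ]
 [414.93222243 297.16846633  53.        ]]
pins scene [[418.24964593 304.2524448   53.        ]
 [581.89697885 264.40164582  53.        ]]
hole [array([ 458.2, -293.8]), array([ 624.9, -260.4])]
pin [array([414.9, 302.1]), array([580. , 261.6])]
```

```bash
cat > tool.py <<'E'
from h import *
from scipy.spatial.transform import Rotation as Ro
def st():
    o=bot.get_obs(); w,x,y,z=o["tool_rot"]; M=Ro.from_quat([x,y,z,w]).as_matrix()
    print("t",round(o["t"],2),"pos mm",np.round(np.array(o["eef_pos"])*1e3,1),"xaxis",np.round(M[:,0],3),"jaw yaw",round(np.arctan2(M[1,2],M[0,2]),4),"F",np.round(o["contact_force"],1),"grip",round(o["gripper_width"],3),"q",np.round(o["q"],2))
    return o,M
E
python3 - <<'E'
from tool import *
o,M=st()
jy=np.arctan2(M[1,2],M[0,2])
for n,a in(("lid",.198+np.pi/2),("tray",-.2395+np.pi/2)):
    d=(a-jy+np.pi/2)%np.pi-np.pi/2; print(n,"turn z",d, d-np.pi)
# blue/red/green bottles: base approx
ct=bot.read_camera("top")
print(back(ct,[[393,240],[249,215],[339,189],[565,160],[585,268]],[0,0,.006,.1,.1])*1e3)
E
```

```text
t 0.2 pos mm [169.4 653.1 230.7] xaxis [-0.    -0.001 -1.   ] jaw yaw 1.317 F [-0.9  0.6  0.1] grip 0.999 q [-1.43  0.48  0.02  1.56 -0.01  1.11 -0.08]
lid turn z 0.45178602584277705 -2.689806627747016
tray turn z 0.01428602584277705 -3.127306627747016
[[ 473.06805356 -141.80090621    0.        ]
 [ 479.80008179  153.59439158    0.        ]
 [ 559.44295513  -19.66338156    6.        ]
 [ 655.94561935 -427.78903072  100.        ]
 [ 461.38893223 -468.51691071  100.        ]]
```

Call:
drive_tool(slide=[[25,-42,0],[50,-84,0],[75,-126,0],[100,-168,0],[125,-210,0],[150,-252,0],[175,-294,0],[200,-336,0],[225,-378,0],[250,-420,0]], turn=[[0,0,0.022],[0,0,0.045],[0,0,0.067],[0,0,0.09],[0,0,0.112],[0,0,0.135],[0,0,0.158],[0,0,0.18],[0,0,0.2],[0,0,0.225]], gripper=[1,1,1,0.7,0.7,0.6,0.6,0.6,0.6,0.6], squeeze=60)

```text
t: 1.25
eef_pos: [0.4201, 0.2313, 0.2311]
tool_rot: [0.507, -0.493, 0.507, 0.493]
contact_force: [1.2, 0.5, 0.3]
gripper_width: 0.599
```

```bash
python3 -c "
from tool import *; st()"
```

```text
t 1.25 pos mm [420.1 231.3 231.1] xaxis [ 0.001 -0.    -1.   ] jaw yaw 1.543 F [1.2 0.5 0.3] grip 0.599 q [-0.81  0.15  0.2   2.02 -0.04  0.97  0.95]
```

Call:
drive_tool(slide=[[14,-46,0],[28,-92,0],[42,-138,0],[56,-184,0],[70,-230,0],[84,-276,0],[98,-322,0],[112,-368,0],[121,-415,0],[121,-460,-20]], turn=[[0,0,0.025],[0,0,0.05],[0,0,0.075],[0,0,0.1],[0,0,0.125],[0,0,0.15],[0,0,0.175],[0,0,0.2],[0,0,0.226],[0,0,0.226]], gripper=[0.6,0.6,0.6,0.6,0.6,0.6,0.6,0.6,0.6,0.6])

```text
t: 2.25
eef_pos: [0.5439, -0.2313, 0.2132]
tool_rot: [-0.449, 0.55, -0.447, -0.545]
contact_force: [1.1, 0.6, 0.2]
gripper_width: 0.598
```

```bash
python3 -c "
from tool import *; st()"
```

```text
t 2.25 pos mm [ 543.9 -231.3  213.2] xaxis [ 0.006 -0.002 -1.   ] jaw yaw 1.7705 F [1.1 0.6 0.2] grip 0.598 q [-0.07  0.38  0.47  1.81 -0.2   0.99  2.25]
```

Call:
drive_tool(slide=[[-2,-30,-20],[-3,-46,-60],[-3,-46,-103],[-3,-46,-103],[-3,-46,-103]], turn=[[0,0,0],[0,0,0],[0,0,0],[0,0,0],[0,0,0]], gripper=[0.6,0.6,0.6,0.6,0.6])

```text
t: 2.75
eef_pos: [0.5408, -0.2769, 0.1104]
tool_rot: [-0.448, 0.549, -0.447, -0.546]
contact_force: [-0.9, 0.7, -0.4]
gripper_width: 0.6
```

Run:
```python
from tool import *
o,M=st()
for n in("scene","top"):
    c=bot.read_camera(n); im=c["color"].copy()
    p=np.array(o["eef_pos"]); u=proj(c,[p])[0]; print(n,u)
    x,y=int(max(0,u[0]-70)),int(max(0,u[1]-65))
    crop(im,x,y,140,130,4,f"pics/{n}1.png")
```

```text
t 2.75 pos mm [ 540.8 -276.9  110.4] xaxis [ 0.005 -0.001 -1.   ] jaw yaw 1.771 F [-0.9  0.7 -0.4] grip 0.6 q [ 0.06  0.53  0.42  1.85 -0.29  0.81  2.4 ]
scene [262.83257625 113.08944659]
top [484.76465931 207.3903211 ]
```

View pics/scene1.png

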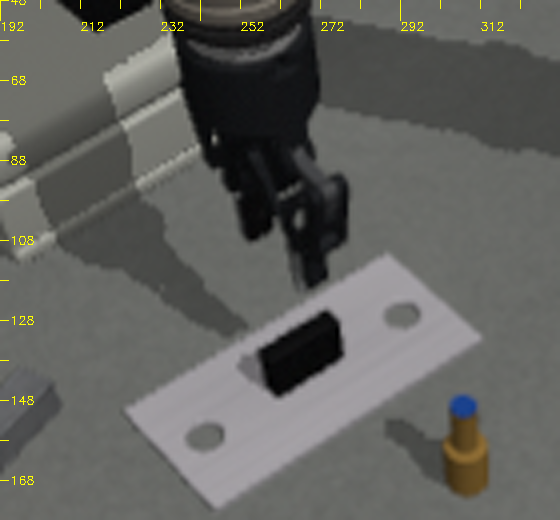

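View pics/top1.png

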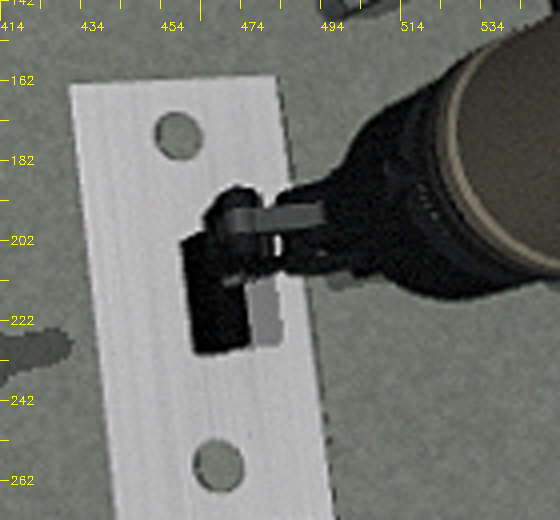

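The pictures show the open fingers straddling the handle line: tips at about (257,108) and (270,117) in scene, against a projected TCP of (263,113). I'll lower onto the handle next.

Call:
drive_tool(slide=[[0,0,-35],[0,0,-65],[0,0,-85],[0,0,-96],[0,0,-96],[0,0,-96]], turn=[[0,0.005,0],[0,0.005,0],[0,0.005,0],[0,0.005,0],[0,0.005,0],[0,0.005,0]], gripper=[0.6,0.6,0.6,0.6,0.6,0.6])

```text
t: 3.45
eef_pos: [0.5438, -0.2779, 0.0183]
tool_rot: [-0.448, 0.55, -0.447, -0.545]
contact_force: [-0.3, -0.7, -0.0]
gripper_width: 0.599
```

Run:
```python
from tool import *
o,M=st()
for n in("scene","top"):
    c=bot.read_camera(n); im=c["color"].copy()
    p=np.array(o["eef_pos"]); u=proj(c,[p])[0]; print(n,u)
    x,y=int(max(0,u[0]-70)),int(max(0,u[1]-65))
    crop(im,x,y,140,130,4,f"pics/{n}2.png")
```

```text
t 3.45 pos mm [ 543.8 -277.9   18.3] xaxis [ 0.007 -0.004 -1.   ] jaw yaw 1.7718 F [-0.3 -0.7 -0. ] grip 0.599 q [ 0.11  0.67  0.35  1.88 -0.36  0.65  2.46]
scene [266.35486333 137.67348931]
top [465.88878546 214.0722696 ]
```

View pics/scene2.png

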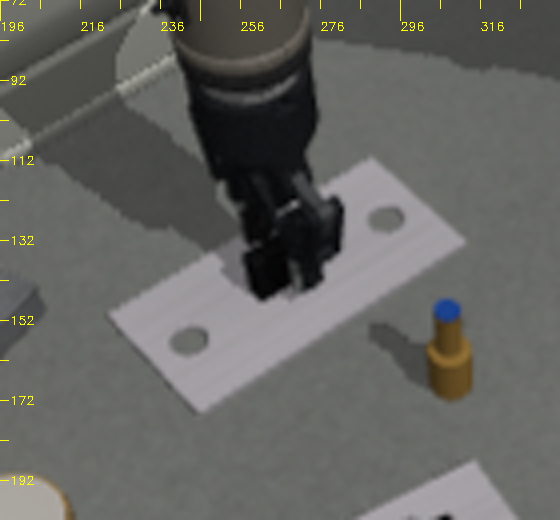

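View pics/top2.png

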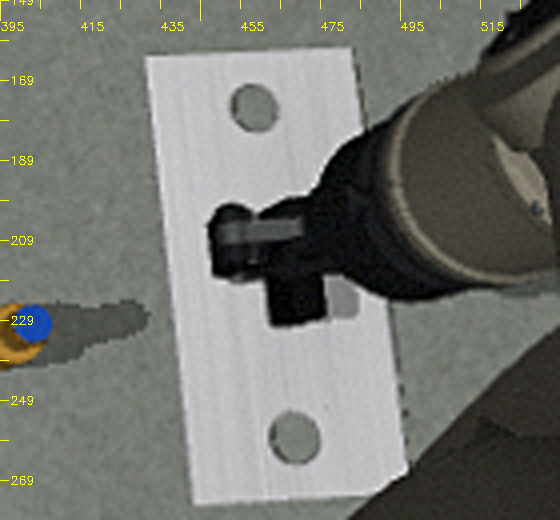

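Fingers straddle the handle and nothing touches. The TCP is about 4 mm high and 2 mm off in x, so I'll correct that and then close.

Call:
drive_tool(slide=[[-2,1,-4],[-2,1,-4],[-2,1,-4],[-2,1,-4],[-2,1,-4],[-2,1,-4],[-2,1,-4],[-2,1,-4]], turn=[[0,0.007,0],[0,0.007,0],[0,0.007,0],[0,0.007,0],[0,0.007,0],[0,0.007,0],[0,0.007,0],[0,0.007,0]], gripper=[0.6,0.6,0.5,0.4,0.2,0.05,0.05,0.05], squeeze=80)

```text
t: 4.35
eef_pos: [0.5418, -0.2769, 0.0145]
tool_rot: [-0.446, 0.549, -0.448, -0.547]
contact_force: [-0.7, 0.2, 3.2]
gripper_width: 0.176
```

```bash
python3 -c "
from tool import *; st()"
```

```text
t 4.35 pos mm [ 541.8 -276.9   14.5] xaxis [ 0.    -0.004 -1.   ] jaw yaw 1.7715 F [-0.7  0.2  3.2] grip 0.176 q [ 0.11  0.67  0.35  1.88 -0.36  0.65  2.45]
```

Call:
drive_tool(slide=[[0,0,5],[0,0,15],[0,0,30],[0,0,50],[0,0,70],[0,0,95],[0,0,120],[0,0,140],[0,0,155],[0,0,155]], turn=[[0,0,0],[0,0,0],[0,0,0],[0,0,0],[0,0,0],[0,0,0],[0,0,0],[0,0,0],[0,0,0],[0,0,0]], gripper=[0.05,0.05,0.05,0.05,0.05,0.05,0.05,0.05,0.05,0.05], squeeze=100)

```text
t: 5.35
eef_pos: [0.5429, -0.2777, 0.1722]
tool_rot: [-0.447, 0.55, -0.448, -0.545]
contact_force: [0.4, -0.3, -4.3]
gripper_width: 0.169
```

Run:
```python
from tool import *
o,M=st()
a=[]
for n in("scene","top"):
    c=bot.read_camera(n); cv2.imwrite(f"pics/{n}3.png",c["color"][:,:,::-1])
```

```text
t 5.35 pos mm [ 542.9 -277.7  172.2] xaxis [ 0.005 -0.005 -1.   ] jaw yaw 1.7712 F [ 0.4 -0.3 -4.3] grip 0.169 q [ 0.02  0.46  0.47  1.8  -0.25  0.93  2.36]
```

View pics/scene3.png

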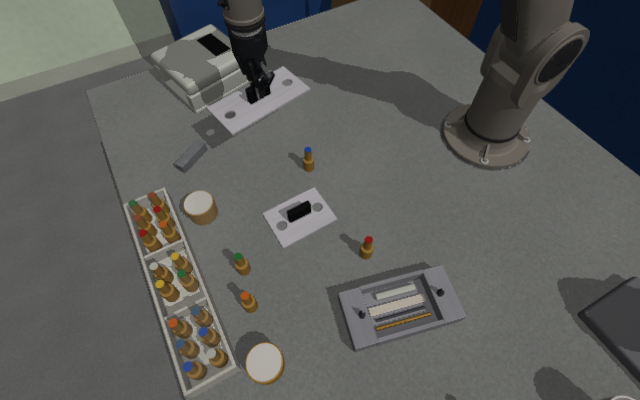

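View pics/top3.png

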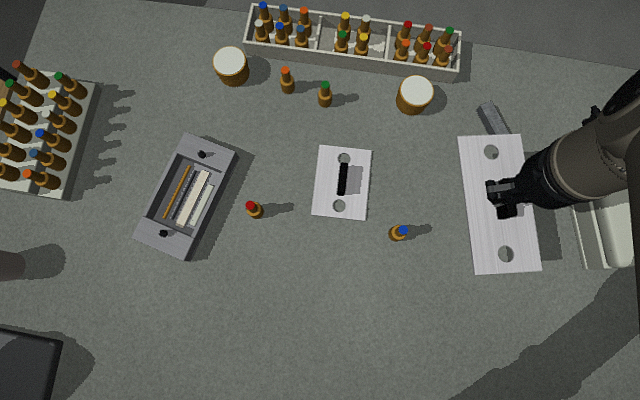

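The lid hangs level and the measured weight is about 4.3 N. Its underside is at about z = 158 mm, which clears the 78 mm bottles. I'll carry it across.

Call:
drive_tool(slide=[[-1,15,0],[-4,45,0],[-7,85,0],[-10,130,0],[-14,175,0],[-18,220,0],[-21,265,0],[-25,310,0],[-28,355,0],[-32,400,0]], turn=[[0,0,-0.01],[0,0,-0.03],[0,0,-0.06],[0,0,-0.1],[0,0,-0.13],[0,0,-0.17],[0,0,-0.2],[0,0,-0.24],[0,0,-0.27],[0,0,-0.31]], gripper=[0.05,0.05,0.05,0.05,0.05,0.05,0.05,0.05,0.05,0.05])

```text
t: 6.45
eef_pos: [0.5083, 0.1249, 0.1682]
tool_rot: [0.525, -0.472, 0.529, 0.471]
contact_force: [0.7, 0.6, -5.1]
gripper_width: 0.169
```

```bash
python3 -c "
from tool import *; st()"
```

```text
t 6.45 pos mm [508.3 124.9 168.2] xaxis [-0.003 -0.004 -1.   ] jaw yaw 1.4602 F [ 0.7  0.6 -5.1] grip 0.169 q [-0.73  0.32  0.45  2.   -0.18  0.86  1.28]
```

Call:
drive_tool(slide=[[-2,40,0],[-5,80,0],[-8,115,0],[-10,140,0],[-10,152,0],[-10,157,0],[-10,157,0],[-10,157,0]], turn=[[0,0,-0.03],[0,0,-0.06],[0,0,-0.09],[0,0,-0.11],[0,0,-0.126],[0,0,-0.126],[0,0,-0.126],[0,0,-0.126]], gripper=[0.05,0.05,0.05,0.05,0.05,0.05,0.05,0.05])

```text
t: 7.25
eef_pos: [0.4982, 0.2803, 0.1676]
tool_rot: [0.554, -0.438, 0.558, 0.437]
contact_force: [-0.4, -0.6, -4.0]
gripper_width: 0.171
```

Run:
```python
from tool import *
o,M=st()
for n,(x,y,w,h) in dict(scene=(320,200,155,140),top=(120,110,150,150)).items():
    c=bot.read_camera(n); cv2.imwrite(f"pics/{n}4.png",c["color"][:,:,::-1])
```

```text
t 7.25 pos mm [498.2 280.3 167.6] xaxis [-0.004 -0.005 -1.   ] jaw yaw 1.3331 F [-0.4 -0.6 -4. ] grip 0.171 q [-0.96  0.4   0.43  1.89 -0.21  0.9   0.9 ]
```

View pics/scene4.png

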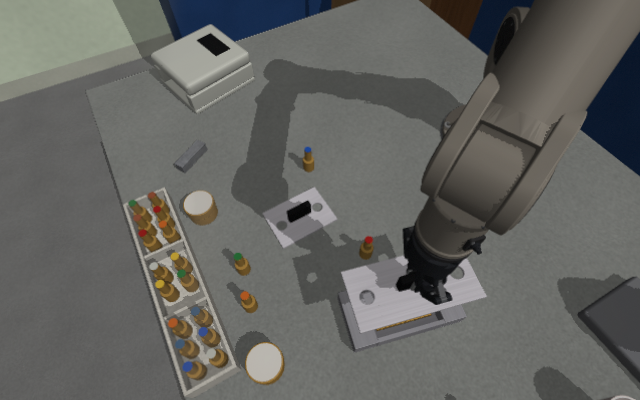

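View pics/top4.png

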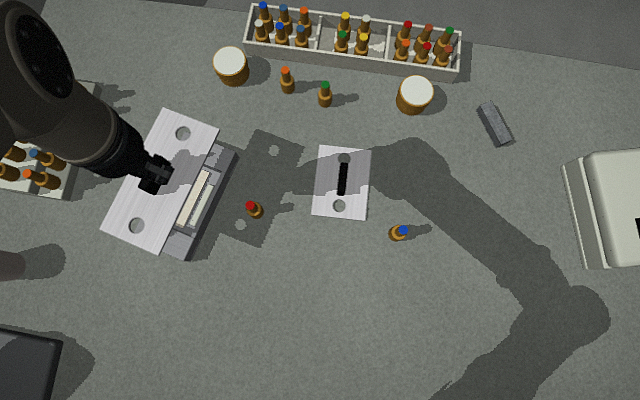

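Call:
drive_tool(slide=[[0,1,-20],[0,1,-40],[0,1,-60],[0,1,-72],[0,1,-79],[0,1,-79],[0,1,-79]], turn=[[0,-0.004,0],[0,-0.004,0],[0,-0.004,0],[0,-0.004,0],[0,-0.004,0],[0,-0.004,0],[0,-0.004,0]], gripper=[0.05,0.05,0.05,0.05,0.05,0.05,0.05])

```text
t: 8.05
eef_pos: [0.499, 0.2814, 0.0896]
tool_rot: [0.556, -0.438, 0.556, 0.435]
contact_force: [-1.2, 0.4, -4.0]
gripper_width: 0.167
```

Run:
```python
from tool import *
o,M=st()
for n,(x,y,w,h,s) in dict(scene=(325,220,160,140,5),top=(105,110,140,155,4)).items():
    c=bot.read_camera(n); cv2.imwrite(f"pics/{n}5f.png",c["color"][:,:,::-1]); crop(c["color"],x,y,w,min(h,120) if n=="scene" and 0 else h,4 if n=="top" else 4,f"pics/{n}5.png")
```

```text
t 8.05 pos mm [499.  281.4  89.6] xaxis [ 0.001 -0.004 -1.   ] jaw yaw 1.332 F [-1.2  0.4 -4. ] grip 0.167 q [-0.92  0.51  0.38  1.94 -0.27  0.74  0.95]
```

View pics/scene5.png

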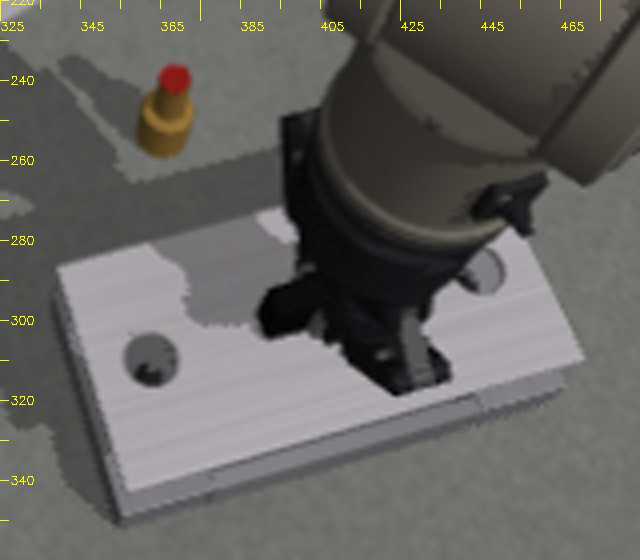

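View pics/top5.png

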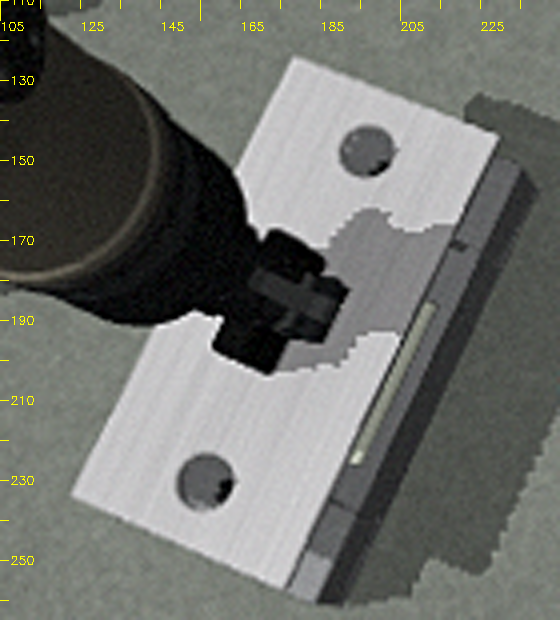

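```bash
cat > pin.py <<'E'
from tool import *
from fit import pts,rect
from scipy.optimize import least_squares
cams={n:bot.read_camera(n) for n in("top","scene")}
def cent(c,xy):  # centroid of projected pin silhouette
    P=[]
    for z,r in((.04,.007),(.049,.007),(.066,.0025)):
        a=np.linspace(0,2*np.pi,24); P.append(np.c_[xy[0]+r*np.cos(a),xy[1]+r*np.sin(a),np.full(24,z)])
    u=proj(c,np.vstack(P)); S=20; h=cv2.convexHull((u*S).astype(np.float32)); m=cv2.moments(h); return np.array([m["m10"],m["m01"]])/m["m00"]/S, m["m00"]/S/S
for n,guess in dict(top=[(202,154),(163.5,233)],scene=[(440,292),(361.5,314.5)]).items():
    im=cv2.imread(f"pics/{n}0.png").astype(float).max(2); c=cams[n]; out=[]
    for g in guess:
        x,y=map(int,g); w=im[y-9:y+10,x-9:x+10]; d=np.clip(75-w,0,50)/50  # dark weight
        lab=cv2.connectedComponentsWithStats((d>0.2).astype(np.uint8))
        i=1+lab[2][1:,4].argmax(); d=d*(lab[1]==i)
        yy,xx=np.mgrid[:19,:19]; u=np.array([(d*xx).sum()+0,(d*yy).sum()])/d.sum()+[x-9,y-9]
        f=least_squares(lambda p:cent(c,p)[0]-u,back(c,[u],.05)[0][:2],x_scale=.01,diff_step=1e-3)
        out.append(f.x); print(n,"pin px",u.round(2),"area",d.sum().round(1),"model",round(cent(c,f.x)[1],1),"xy mm",(f.x*1e3).round(1))
    a,b=out; v=(a-b) if a[0]>b[0] else b-a
    print(n,"TRAY centre",((a+b)/2*1e3).round(1),"yaw",np.arctan2(v[1],v[0]).round(4),"len",np.linalg.norm(v).round(4)*1e3)
E
python3 pin.py | grep -v "^lid\|^tray\|^hole\|^pin\|^ \["
cat > lidnow.py <<'E'
from pin import *
z=.0896-.0145+.006
def L(p): 
    x,y,a=p; q=np.array([[.115,.055],[.115,-.055],[-.115,-.055],[-.115,.055],[.085,0],[-.085,0]]);c,s=np.cos(a),np.sin(a)
    return np.c_[q@np.array([[c,s],[-s,c]])+[x,y],np.full(6,z)]
T=pts((105,110),4,[(295,56),(499,136),(288,588),(72,495),(367,151),(206,482)])
S=pts((325,220),4,[(57,268),(583,358),(124,492),(151,359)])
for n,u in(("top",T),("scene",S)):
    def res(p):
        q=proj(cams[n],L(p)); D=np.linalg.norm(u[:,None]-q[None],axis=2); return (q[D.argmin(1)]-u).ravel()
    f=least_squares(res,[.499,.281,-.24],x_scale=.01); print("LIDNOW",n,(f.x[:2]*1e3).round(1),f.x[2].round(4),"res",f.fun.round(1).tolist())
E
python3 lidnow.py | grep LIDNOW
```

```text
top pin px [201.72 154.23] area 40.2 model 55.9 xy mm [579.3 259.6]
top pin px [163.27 232.79] area 46.7 model 60.5 xy mm [415.4 299.7]
top TRAY centre [497.4 279.6] yaw -0.24 len 168.7
scene pin px [439.43 291.97] area 30.6 model 53.8 xy mm [416.4 302.9]
scene pin px [360.86 314.23] area 22.9 model 47.7 xy mm [581.4 262.3]
scene TRAY centre [498.9 282.6] yaw -0.241 len 169.9
LIDNOW top [499.6 278.9] -0.2333 res [-0.3, -0.3, 0.2, -0.3, -0.6, 0.4, 0.0, 0.4, 0.4, -0.2, 0.3, -0.1]
LIDNOW scene [499.9 281.7] -0.2388 res [-0.4, -0.2, 0.3, 0.1, 0.5, 0.2, -0.5, -0.2]
```

Lid against tray, measured in each camera separately: (+2.2, -0.7) mm in top and (+1.0, -0.9) mm in scene. The clearance is 6 mm. I'll correct that and lower slowly.

Call:
drive_tool(slide=[[-2,1,0],[-2,1,-3],[-2,1,-7],[-2,1,-11],[-2,1,-15],[-2,1,-19],[-2,1,-23],[-2,1,-26],[-2,1,-29],[-2,1,-29]], turn=[[0,0,-0.004],[0,0,-0.004],[0,0,-0.004],[0,0,-0.004],[0,0,-0.004],[0,0,-0.004],[0,0,-0.004],[0,0,-0.004],[0,0,-0.004],[0,0,-0.004]], gripper=[0.05,0.05,0.05,0.05,0.05,0.05,0.05,0.05,0.05,0.05])

```text
t: 9.55
eef_pos: [0.4962, 0.2822, 0.0597]
tool_rot: [0.556, -0.437, 0.558, 0.435]
contact_force: [-0.0, -0.5, -5.3]
gripper_width: 0.172
```

Run:
```python
from tool import *
o,M=st()
for n,(x,y,w,h,s) in dict(scene=(325,220,160,140,5),top=(105,110,140,155,4)).items():
    c=bot.read_camera(n); crop(c["color"],x,y,w,h,4,f"pics/{n}6.png")
```

```text
t 9.55 pos mm [496.2 282.2  59.7] xaxis [ 0.    -0.005 -1.   ] jaw yaw 1.3285 F [-0.  -0.5 -5.3] grip 0.172 q [-0.9   0.55  0.36  1.96 -0.29  0.68  0.96]
```

View pics/scene6.png

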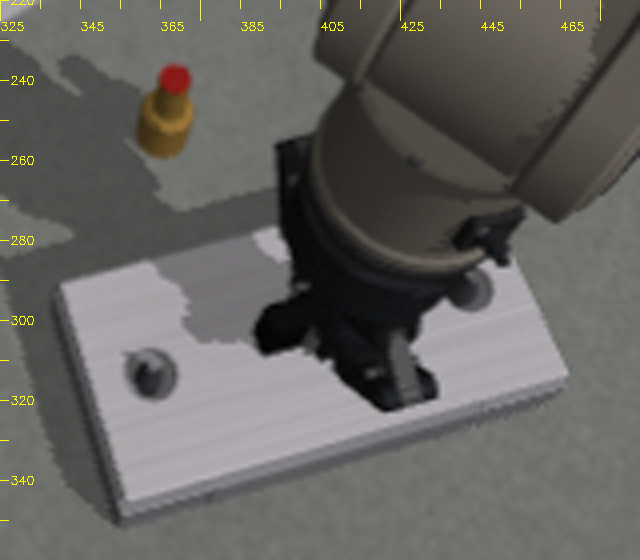

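View pics/top6.png

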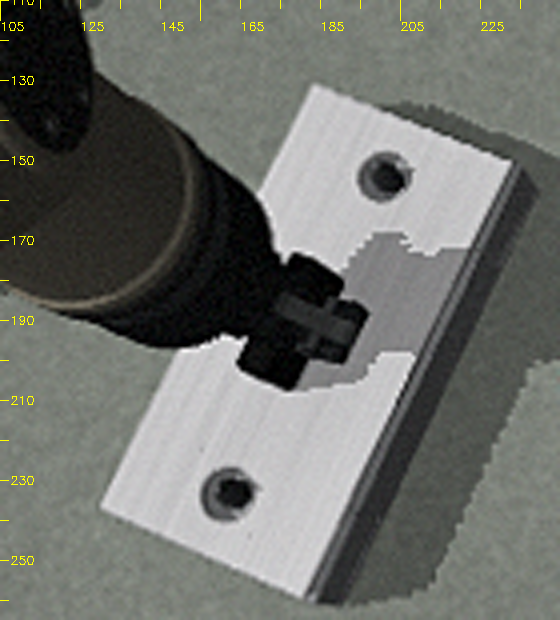

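The pins are inside both holes at (142,352) and (441,290) in the scene crop area, and about 5 mm remains. I'll lower to contact.

Call:
drive_tool(slide=[[1,0,-1],[1,0,-2],[1,0,-3],[1,0,-4],[1,0,-5],[1,0,-5.5],[1,0,-5.5]], turn=[[0,0,0],[0,0,0],[0,0,0],[0,0,0],[0,0,0],[0,0,0],[0,0,0]], gripper=[0.05,0.05,0.05,0.05,0.05,0.05,0.05])

```text
t: 10.35
eef_pos: [0.4975, 0.2824, 0.0547]
tool_rot: [0.556, -0.437, 0.558, 0.435]
contact_force: [0.5, -0.3, -2.5]
gripper_width: 0.172
```

```bash
python3 -c "
from tool import *; st()"
```

```text
t 10.35 pos mm [497.5 282.4  54.7] xaxis [ 0.001 -0.004 -1.   ] jaw yaw 1.3284 F [ 0.5 -0.3 -2.5] grip 0.172 q [-0.9   0.56  0.36  1.96 -0.3   0.67  0.97]
```

Contact has just begun, with force going from -5.3 N to -2.5 N. I'll press a little further to confirm the lid is seated.

Call:
drive_tool(slide=[[0,0,-0.5],[0,0,-1],[0,0,-1.5],[0,0,-1.5]], turn=[[0,0,0],[0,0,0],[0,0,0],[0,0,0]], gripper=[0.05,0.05,0.05,0.05])

```text
t: 10.75
eef_pos: [0.4975, 0.2823, 0.0545]
tool_rot: [0.556, -0.437, 0.558, 0.435]
contact_force: [-5.2, -2.3, 12.1]
gripper_width: 0.169
```

Run:
```python
from tool import *
o,M=st()
for n,(x,y,w,h,s) in dict(scene=(325,220,160,140,5),top=(105,110,140,155,4)).items():
    c=bot.read_camera(n); crop(c["color"],x,y,w,h,4,f"pics/{n}7.png")
```

```text
t 10.75 pos mm [497.5 282.3  54.5] xaxis [ 0.    -0.004 -1.   ] jaw yaw 1.3281 F [-5.2 -2.3 12.1] grip 0.169 q [-0.9   0.56  0.36  1.96 -0.3   0.67  0.97]
```

View pics/scene7.png

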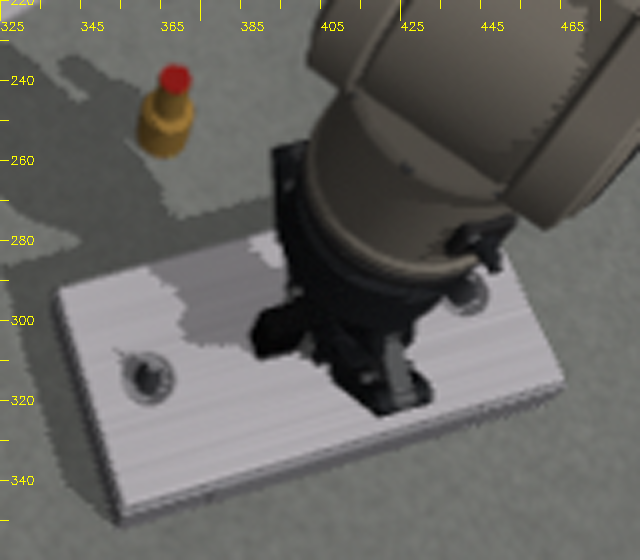

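View pics/top7.png

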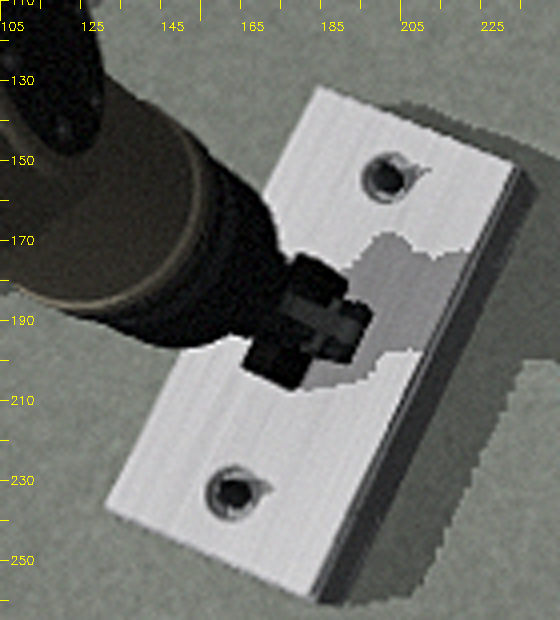

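The lid is seated: TCP z is 54.5 mm as predicted, contact force is up, and a pin with its shadow shows in each hole. I'll release, then rise straight up.

Call:
drive_tool(slide=[[0,0,1],[0,0,1],[0,0,1],[0,0,1],[0,0,1],[0,0,1]], turn=[[0,0,0],[0,0,0],[0,0,0],[0,0,0],[0,0,0],[0,0,0]], gripper=[0.05,0.3,0.5,0.6,0.6,0.6])

```text
t: 11.45
eef_pos: [0.4976, 0.2824, 0.0555]
tool_rot: [0.556, -0.437, 0.558, 0.435]
contact_force: [-0.2, -0.4, 0.4]
gripper_width: 0.599
```

Call:
drive_tool(slide=[[0,0,10],[0,0,25],[0,0,45],[0,0,70],[0,0,100],[0,0,130],[0,0,150],[0,0,150]], turn=[[0,0,0],[0,0,0],[0,0,0],[0,0,0],[0,0,0],[0,0,0],[0,0,0],[0,0,0]], gripper=[0.6,0.6,0.6,0.6,0.6,0.6,0.6,0.6])

```text
t: 12.25
eef_pos: [0.4996, 0.2832, 0.21]
tool_rot: [0.559, -0.437, 0.555, 0.435]
contact_force: [0.7, -0.7, 0.9]
gripper_width: 0.6
```

Run:
```python
from tool import *
o,M=st()
for n,(x,y,w,h,s) in dict(scene=(325,220,160,140,5),top=(105,110,140,155,4)).items():
    c=bot.read_camera(n); cv2.imwrite(f"pics/{n}8f.png",c["color"][:,:,::-1]); crop(c["color"],x,y,w,h,4,f"pics/{n}8.png")
```

```text
t 12.25 pos mm [499.6 283.2 210. ] xaxis [ 0.006  0.001 -1.   ] jaw yaw 1.3276 F [ 0.7 -0.7  0.9] grip 0.6 q [-0.98  0.35  0.45  1.85 -0.18  0.97  0.87]
```

View pics/scene8f.png

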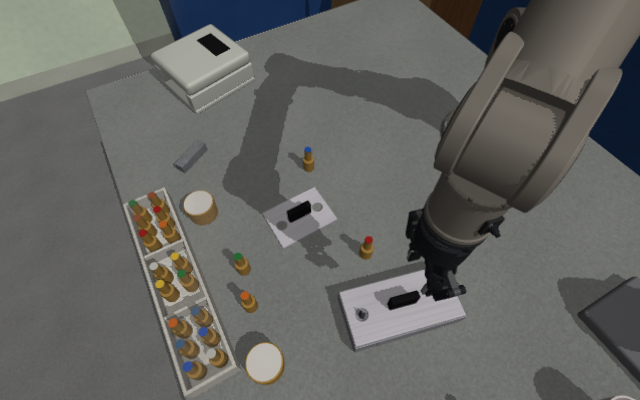

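View pics/top8.png

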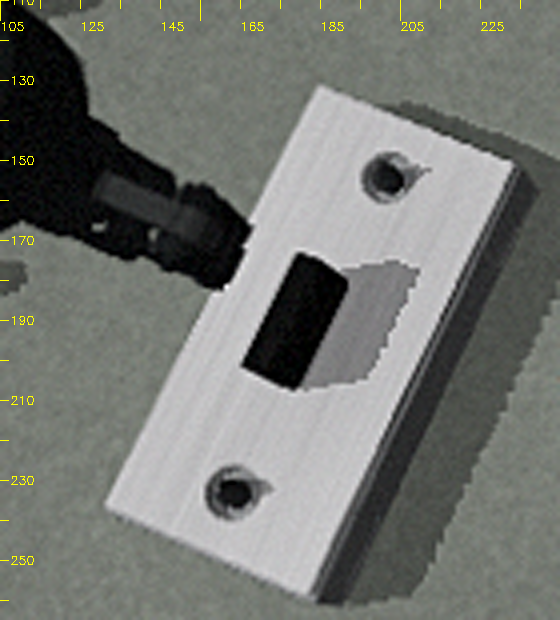

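View pics/scene8.png

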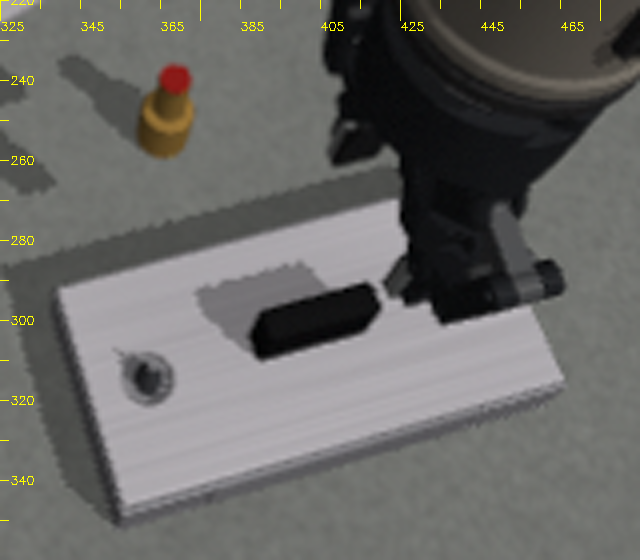

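The lid lies flush on the rim, and in the top view a pin stands inside each hole at about (201,154) and (162,232). The gripper is clear above it, and the short lid and bottles are where they were. I'll hand in now.

```bash
python3 -c "
from station import bot; print(bot.hand_in())"
```

```text
the job is handed in; nothing more can be done
None
```

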